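Sweep the offcuts off the saw board into the red scrap tray

TASK

Clear the saw board: sweep the three dark offcuts over its edge into the red scrap tray beside it with your fingers, so that all three end up lying in the tray. Only push them along: do not pinch, press down hard on or lift them. Leave the green drawer knob on the board, the glue bottle and the mallet where they are.

Things in the scene. Friction and masses are not known exactly. Their poses are not given: they have to be found in the camera images.
- saw_board: Fixed plywood sawing board, 320 (x) x 260 (y) x 65 mm high, turned by up to about 12 degrees. Origin: centre of its underside, on the bench; its top is 65 mm above. A wooden stop fence 20 mm thick rises 24 mm above the top along its whole +x edge (x = 140 to 160 mm); its other edges are open. One box stands along each of its two y ends (red tray and blue box, either way round), turned with it, their near walls 2.5 mm from the board's end face.
- scrap_tray: Fixed open red plastic tray, empty, 310 (x) x 125 (y) x 55 mm high outside, walls and floor 4 mm. Origin: centre of its underside, on the bench; axes parallel to the board's. Its rim lies 10 mm below the board's top. Its centre is 195 mm from the board's centre, along the board's +y or -y.
- dowel_box: Fixed open blue plastic box of the same size with dowel pins in it, at the board's other y end. Offcuts do not belong in it.
- offcut_block: Loose dark walnut block, 44 (x) x 32 (y) x 24 (z) mm, about 26 g, lying flat on the board at any yaw. Origin: its centre, 12 mm above the board's top. The three offcuts lie in three lanes, at board x of about -90, -30 and 30 mm (each within 10 mm; which is in which varies), at board y within 60 mm of the middle.
- offcut_round: Loose dark walnut disc (end of a round bar), 38 mm diameter, 24 mm high, about 22 g, lying flat on the board. Origin: its centre, 12 mm above the board's top.
- offcut_step: Loose dark walnut moulding end, 42 (x) x 34 (y) x 24 (z) mm, about 20 g, lying flat on the board: a 12 mm thick base with an 18 mm wide, 12 mm high step along its -y side. Origin: centre of that outline, 12 mm above the board's top.
- turned_knob: Loose green-painted drawer knob, 32 mm diameter, 37 mm high, standing on the board near the fence (board x 97 to 113 mm). Origin: centre of its underside. Leave alone.
- glue_bottle: Loose yellow glue bottle, 56 mm diameter, 140 mm high, standing on the bench to the right (-y). Origin: centre of its underside. Leave alone.
- mallet: Loose wooden mallet lying on the bench to the left (+y): head 55 x 110 x 65 mm, 120 mm to +x of the origin; handle along x to -120 mm. Origin at bench height. Leave alone.

How it is judged:
At the end, for the whole second after the job is handed in: The centres of all three offcuts are within the red tray's inside outline and below its rim (55 mm above the bench), at rest (under 30 mm/s); the knob has moved under 15 mm, the bottle and mallet under 25 mm, and none is tipped over (under 0.3 rad) (x of offcut_block in the frame of scrap_tray between -0.151 and 0.151 m and y of offcut_block in the frame of scrap_tray between -0.0585 and 0.0585 m and z of each of offcut_block, offcut_round, offcut_step in the frame of scrap_tray below 0.055 m and linear speed of each of offcut_block, offcut_round, offcut_step below 0.03 m/s and x of offcut_round in the frame of scrap_tray between -0.151 and 0.151 m and y of offcut_round in the frame of scrap_tray between -0.0585 and 0.0585 m and x of offcut_step in the frame of scrap_tray between -0.151 and 0.151 m and y of offcut_step in the frame of scrap_tray between -0.0585 and 0.0585 m and distance of turned_knob from where it was at the start of the episode below 0.015 m and distance of each of glue_bottle, mallet from where it was at the start of the episode below 0.025 m and angle between each of turned_knob, glue_bottle, mallet's own z axis and vertical below 0.3 rad); the robot touches nothing.
It fails at once if an offcut is lifted (its centre more than 120 mm above the bench, over 40 mm above where it lay) (height (world z) of any of offcut_block, offcut_round, offcut_step above 0.12 m).
It fails at once if an offcut is pinched or pressed hard (over 15 N between it and the fingers) (contact force between the fingers and offcut_block above 15 N or contact force between the fingers and offcut_round above 15 N or contact force between the fingers and offcut_step above 15 N).
It fails at once if the turned knob is pushed more than 15 mm or tipped (distance of turned_knob from where it was at the start of the episode above 0.015 m or angle between turned_knob's own z axis and vertical above 0.3 rad).
It fails at once if the glue bottle is pushed more than 25 mm or tipped (distance of glue_bottle from where it was at the start of the episode above 0.025 m or angle between glue_bottle's own z axis and vertical above 0.3 rad).
It fails at once if the mallet is pushed more than 25 mm or tipped (distance of mallet from where it was at the start of the episode above 0.025 m or angle between mallet's own z axis and vertical above 0.3 rad).
It also fails if it takes over 54 s, if anything falls off the work surface, if the arm or the gripper's body presses on something with over 40 N, if the wrist force passes 120 N, or if a joint passes its speed limit or range.

ROBOT

A 7-joint arm with a two-finger parallel gripper is mounted at the origin on the work surface. World frame = base frame: x ahead of the robot, y to its left, z up, the work surface at z = 0. Lengths are in m, angles in rad, forces in N, time in s.
With the tool pointing down it reaches from about 0.35 to 0.9 m from the base axis. Payload 8.1 kg.
Tool frame: the origin (TCP) lies between the finger pads; the fingertips stand 19 mm ahead of it and the grasp point (between the pads) is the TCP; y points along the fingers, x is the direction in which the jaws open and shut, and the axes are right-handed (so a half turn about y gives the same grasp; the last joint's range is limited). The gripper opens to 92 mm and grips with 3 to 60 N. Pads are 19 mm wide; open, the fingers measure 130 mm over their backs; the gripper's body (75 mm by 190 mm) begins 47 mm behind the grasp point.
Start: joints at [-1.385, 0.434, 0.025, 1.573, -0.012, 1.134, -0.075], TCP at [0.178, 0.599, 0.246] pointing down, gripper open.
Joint ranges: [-2.62, 2.62], [-0.44, 2.09], [-1.27, 1.32], [0.08, 2.57], [-1.32, 4.46], [0.12, 2], [-2.74, 2.74]. Speed limits (rad/s): [2.22, 2.22, 3.01, 3.01, 3.14, 3.14, 3.14].

INTERFACE

Orientations are given as a rotation vector (axis times angle).
In Python, from cell import arm gives the robot as it stands.
- The arm moves only by the tool move_arm, never from a script. Its argument "series" is a list of rows, each an object of numbers: "x", "y", "z": the shift along the tool's x, y, z in cm; "rx", "ry", "rz": the turn, a rotation vector about the tool's x, y, z in rad. In form: [{"x": .., "y": .., "z": .., "rx": .., "ry": .., "rz": ..}, ...]. A call has 1 to 12 rows; each row shifts and turns the pose as measured when the row begins, along the tool's axes as they then stand; what a row does not reach is not made up. A row lasts 1/8 s, in which the tool goes at most 62.5 mm and 10.7 degrees, less where a joint would pass 70% of its speed; a pose out of reach is approached as far as the arm can. A call is refused whole if a number of a shift passes 6.25 or a number of a turn 0.188, either way. A call with a gripper value outside its range is refused whole. "jaw" is the finger opening in cm, from 0 to 9.18, set as the call begins (left out, the last holds). The fingers move at their own pace and stop on an object; "newtons" is the grip in N (left out, the last holds). Time passes only in rows, so rows that do not move let the fingers close. It gives the time, the measured TCP pose, the force and the opening at its end, in the units of the state.
- arm.observe(): the state, without advancing time (a new reading comes with each control period).
- arm.get_image(name): name is "side" or "top" or "wrist"; returns the picture (480x640x3 uint8, blue, green, red); there is no depth.
- arm.camera_params(name): a dict with "K" (3x3 intrinsics, pixels), "k1" (the pictures are not rectified: a ray, as slopes to the right and down, at radius r is drawn at 1 + k1 r^2 times it, then the intrinsics apply), "R" (3x3) and "t" (3): a world point X has camera coordinates R X + t; the wrist camera has in their place "tool_from_camera" (4x4, takes a point from camera to tool coordinates, whose origin is the TCP and whose axes are the tool frame's). Camera axes: x right, y down, z forward; pixel columns grow to the right and rows downward; lengths in m; the calibration is good to about 2 mm. A picture is of the moment at which its call begins: read the wrist's pose just before it. camera_params takes no time and is no camera call.
- arm.sign_off(): hands the job in, once; it reports no verdict.
The state is a dict: "clock": time; "joints": joint angles; "dq": joint speeds; "joint_efforts": joint torques, N m; "position": TCP position; "ee_rot": TCP orientation; "force": force on the tool from outside, world axes, zero at the start; "ft_torque": the same for the moment, N m; "width": opening from 0.0 (shut) to 1.0 (fully open).
Only numpy, scipy, OpenCV 4.12 (cv2) and the standard library are available. Lean on these libraries where they do the work, as an engineer would, in place of code of your own. Each camera call takes 0.05 s, during which the arm holds its last target.

## Working session

There is one attempt and no reset: what is moved stays moved. The work goes in short steps, Python scripts to look and compute and a tool call to move; the robot and the scene stay as the last step left them, time stands still between calls to the robot, and variables do not carry over. Pictures are saved under pics/ and viewed, and the job is handed in when it is done.

Besides the shell and the picture viewer there is one more tool, called after ">>>" by a JSON object that holds its "op" and its "data". move_arm: Moves the arm, as the interface text tells. Its arguments: {"type":"object","properties":{"series":{"type":"array","items":{"type":"object","properties":{"x":{"type":"number"},"y":{"type":"number"},"z":{"type":"number"},"rx":{"type":"number"},"ry":{"type":"number"},"rz":{"type":"number"}}}},"jaw":{"type":"number"},"newtons":{"type":"number"}},"required":["series"]}

```bash
mkdir -p pics; ls; python3 - <<'E'
from cell import arm
import cv2,numpy as np
s=arm.observe(); print({k:np.round(v,3) for k,v in s.items()})
for n in ["top","side"]:
    cv2.imwrite(f"pics/{n}0.png",arm.get_image(n)); p=arm.camera_params(n); print(n,{k:np.round(v,4).tolist() for k,v in p.items()})
print(arm.camera_params("wrist"))
E
```

```text
pics
{'clock': np.float64(0.0), 'joints': array([-1.385,  0.435,  0.025,  1.574, -0.012,  1.134, -0.075]), 'dq': array([-0.001, -0.002,  0.   ,  0.   ,  0.   , -0.001, -0.003]), 'joint_efforts': array([ 0.0000e+00, -6.6784e+01,  9.8500e-01, -3.1446e+01, -6.1000e-02,
        4.3000e-02,  0.0000e+00]), 'position': array([0.178, 0.599, 0.245]), 'ee_rot': array([-1.333, -0.993,  0.995]), 'force': array([-0.106, -0.394,  0.416]), 'ft_torque': array([-0.02 ,  0.029,  0.004]), 'width': np.float64(1.0)}
top {'K': [[469.2734, 0.0, 319.3944], [0.0, 469.2734, 242.8622], [0.0, 0.0, 1.0]], 'k1': -0.0169, 'R': [[-0.0146, -0.9999, -0.0044], [-0.9812, 0.0152, -0.1926], [0.1927, 0.0015, -0.9813]], 't': [0.0134, 0.5476, 1.0967]}
side {'K': [[624.1312, 0.0, 318.5845], [0.0, 624.1312, 235.8555], [0.0, 0.0, 1.0]], 'k1': -0.1858, 'R': [[0.8979, -0.4403, -0.002], [-0.2512, -0.5085, -0.8236], [0.3616, 0.74, -0.5671]], 't': [-0.4679, 0.2169, 1.3377]}
{'K': array([[368.86031434,   0.        , 317.62428055],
       [  0.        , 368.86031434, 234.59561717],
       [  0.        ,   0.        ,   1.        ]]), 'k1': -0.025892301854617956, 'tool_from_camera': array([[ 9.99999894e-01, -3.74632101e-04,  2.69127094e-04,
        -6.82693182e-04],
       [-3.67776769e-04, -2.95377654e-01,  9.55380503e-01,
        -1.39174308e-01],
       [-2.78422076e-04, -9.55380501e-01, -2.95377760e-01,
         7.80815124e-02],
       [ 0.00000000e+00,  0.00000000e+00,  0.00000000e+00,
         1.00000000e+00]])}
```

View pics/top0.png

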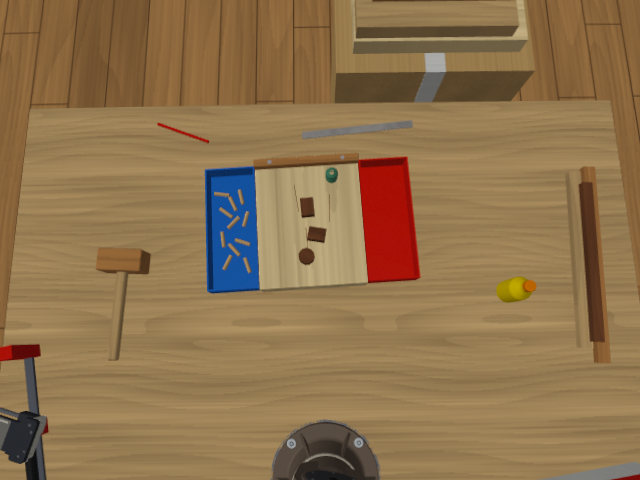

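View pics/side0.png

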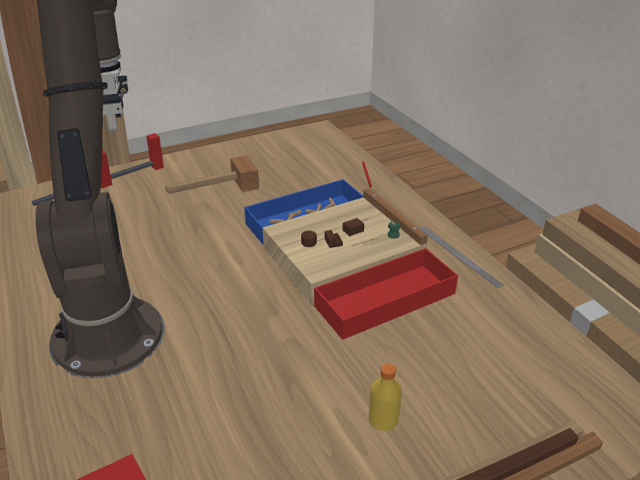

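The top view shows the red tray at image right (-y) and the blue box at left. The offcuts are at px (307,207), (317,235) and (306,256), and the knob at (331,175). The bottle and mallet are well clear.

```bash
cat > h.py <<'E'
import cv2,numpy as np
from cell import arm
from scipy.spatial.transform import Rotation as Ro
def ray(n,uv):
    p=arm.camera_params(n);K=np.array(p["K"])
    d=np.array([[p["k1"],0,0,0]]).ravel()
    q=cv2.undistortPoints(np.array(uv,float).reshape(-1,1,2),K,d).reshape(-1,2)
    R=np.array(p["R"]);t=np.array(p["t"])
    return -R.T@t,(np.c_[q,np.ones(len(q))])@R
def onz(n,uv,z):
    c,d=ray(n,uv); return c+d*((z-c[2])/d[:,2])[:,None]
def objs(im,box):
    x0,x1,y0,y1=box
    hsv=cv2.cvtColor(im,cv2.COLOR_BGR2HSV); return hsv
E
python3 - <<'E'
from h import *
im=cv2.imread("pics/top0.png");hsv=cv2.cvtColor(im,cv2.COLOR_BGR2HSV)
s=arm.observe();print(Ro.from_rotvec(s["ee_rot"]).as_matrix().round(3))
H,S,V=cv2.split(hsv)
red=((H<6)|(H>174))&(S>180)&(V>60); blue=(H>100)&(H<125)&(S>150)
for nm,m in [("red",red),("blue",blue)]:
    m=m.astype(np.uint8)*255; m[:140]=0;m[310:]=0
    cs=cv2.findContours(m,0,2)[0];c=max(cs,key=cv2.contourArea);r=cv2.minAreaRect(c)
    bx=cv2.boxPoints(r);print(nm,bx.round(1).tolist());print(onz("top",bx,.055).round(4)[:,:2].tolist())
    ap=cv2.approxPolyDP(c,4,True).reshape(-1,2);print(ap.tolist(),onz("top",ap,.055).round(3)[:,:2].tolist())
roi=np.zeros(V.shape,np.uint8);roi[190:275,270:355]=255
m=((V<110)*255).astype(np.uint8)&roi
for c in cv2.findContours(m,0,2)[0]:
    if cv2.contourArea(c)>40:
        r=cv2.minAreaRect(c);print(cv2.contourArea(c),r,onz("top",[r[0]],.077).round(4)); print(onz("top",cv2.boxPoints(r),.085).round(3)[:,:2].tolist())
g=((H>60)&(H<98)&(S>80)).astype(np.uint8)*255;g[:150]=0;g[200:]=0
c=max(cv2.findContours(g,0,2)[0],key=cv2.contourArea);r=cv2.boundingRect(c);print("knob",r,onz("top",[(r[0]+r[2]/2,r[1]+r[3]/2)],.085))
cv2.imwrite("pics/topz.png",cv2.resize(im[145:300,195:425],None,fx=3.4,fy=3.4,interpolation=cv2.INTER_CUBIC))
E
```

```text
[[ 0.285 -0.    -0.959]
 [ 0.959 -0.001  0.285]
 [-0.001 -1.    -0.   ]]
red [[356.8999938964844, 159.6999969482422], [408.3999938964844, 155.10000610351562], [419.6000061035156, 278.6000061035156], [368.1000061035156, 283.29998779296875]]
[[0.7606, -0.093], [0.7712, -0.2242], [0.4559, -0.235], [0.4465, -0.1106]]
[[406, 157], [358, 161], [368, 282], [419, 277]] [[0.766, -0.218], [0.757, -0.096], [0.45, -0.11], [0.46, -0.234]]
blue [[202.3000030517578, 168.60000610351562], [253.60000610351562, 166.60000610351562], [258.3999938964844, 290.3999938964844], [207.10000610351562, 292.3999938964844]]
[[0.7435, 0.2987], [0.7465, 0.1688], [0.4332, 0.1534], [0.4302, 0.2767]]
[[253, 167], [205, 170], [208, 291], [258, 289]] [[0.746, 0.17], [0.74, 0.292], [0.434, 0.275], [0.437, 0.154]]
179.0 ((306.20001220703125, 256.10003662109375), (15.652474403381348, 15.205260276794434), 26.56505012512207) [[0.5113 0.0371 0.077 ]]
[[0.502, 0.062], [0.535, 0.045], [0.518, 0.012], [0.485, 0.029]]
208.0 ((316.29693603515625, 234.27293395996094), (17.445608139038086, 13.811108589172363), 7.594643592834473) [[0.5642 0.0123 0.077 ]]
[[0.549, 0.035], [0.582, 0.031], [0.576, -0.011], [0.543, -0.006]]
207.5 ((306.84149169921875, 207.0731658935547), (19.104656219482422, 12.478764533996582), 83.6598129272461) [[0.6323 0.0344 0.077 ]]
[[0.653, 0.052], [0.656, 0.021], [0.608, 0.017], [0.605, 0.047]]
knob (326, 168, 11, 14) [[ 0.71053566 -0.02701229  0.085     ]]
```

View pics/topz.png

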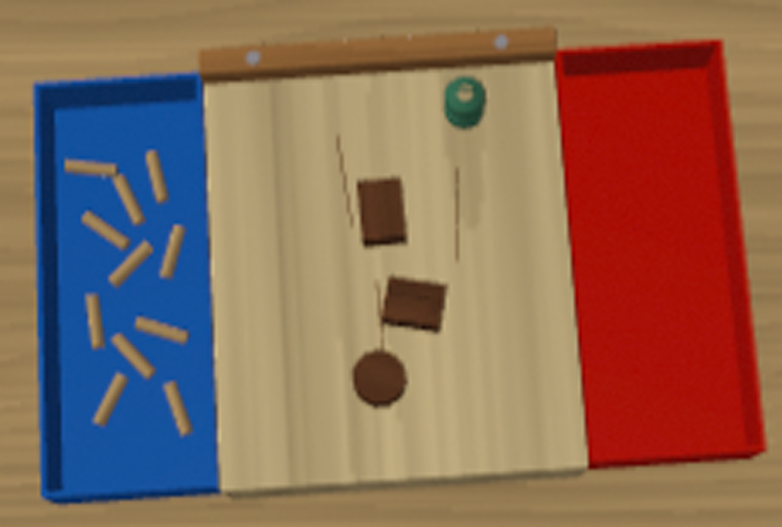

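>>> {"op": "move_arm", "data": {"series": [{"z":-5.5,"ry":0.09},{"z":-5.5,"ry":0.09},{"z":-5.5,"ry":0.09},{"z":-5.5,"ry":0.09},{"z":-5.5,"ry":0.09},{"z":-5.5,"ry":0.09},{"z":-5.5,"ry":0.09},{"z":-5.5,"ry":0.09},{"z":-5.5,"ry":0.09},{"z":-5.5,"ry":0.09}], "jaw": 1.0, "newtons": 10}}

```text
invalid input
```

```bash
cat >> h.py <<'E'
C=np.array([.599,.029]);th=.051
E2=np.array([[np.cos(th),np.sin(th)],[-np.sin(th),np.cos(th)]])
def st(tgt=None,z=None):
    s=arm.observe();R=Ro.from_rotvec(s["ee_rot"]).as_matrix();p=s["position"]
    yaw=np.arctan2(R[1,0],R[0,0])
    print("t",round(float(s["clock"]),2),"p",p.round(4),"board",(E2@(p[:2]-C)).round(4),"F",s["force"].round(1),"w",round(float(s["width"]),3),"yerr->ry",round(float(yaw-th),3),"down",R[:,1].round(3),"j",s["joints"].round(2))
    if tgt is not None:
        w=C+E2.T@np.array(tgt); d=np.r_[w,z]-p; print("tool shift cm",(R.T@d*100).round(2))
E
python3 -c "
from h import *
st((-.033,.042),.13)"
```

```text
t 0.1 p [0.1779 0.5987 0.245 ] board [-0.3915  0.5904] F [ 0.4 -0.7 -0. ] w 0.999 yerr->ry 1.231 down [-0.    -0.001 -1.   ] j [-1.38  0.44  0.02  1.57 -0.01  1.13 -0.08]
tool shift cm [-39.74  11.57 -52.08]
```

>>> {"op": "move_arm", "data": {"series": [{"x":0,"y":0,"z":-5.5,"rx":0,"ry":0.09,"rz":0},{"x":0,"y":0,"z":-5.5,"rx":0,"ry":0.09,"rz":0},{"x":0,"y":0,"z":-5.5,"rx":0,"ry":0.09,"rz":0},{"x":0,"y":0,"z":-5.5,"rx":0,"ry":0.09,"rz":0},{"x":0,"y":0,"z":-5.5,"rx":0,"ry":0.09,"rz":0},{"x":0,"y":0,"z":-5.5,"rx":0,"ry":0.09,"rz":0},{"x":0,"y":0,"z":-5.5,"rx":0,"ry":0.09,"rz":0},{"x":0,"y":0,"z":-5.5,"rx":0,"ry":0.09,"rz":0},{"x":0,"y":0,"z":-5.5,"rx":0,"ry":0.09,"rz":0}], "jaw": 1.0, "newtons": 10}}

```text
clock: 1.23
position: [0.565, 0.3009, 0.2399]
ee_rot: [-1.544, -0.354, 0.365]
force: [0.9, -0.1, -0.5]
width: 0.121
```

```bash
python3 -c "
from h import *
st((-.033,.042),.13)"
```

```text
t 1.23 p [0.565  0.3009 0.2399] board [-0.0201  0.2733] F [ 0.9 -0.1 -0.5] w 0.121 yerr->ry 0.408 down [-0.006 -0.005 -1.   ] j [-0.78  0.48  0.32  1.55 -0.16  1.15  0.02]
tool shift cm [-10.26  11.1  -20.71]
```

>>> {"op": "move_arm", "data": {"series": [{"x":-1.8,"y":0,"z":-4.2,"rx":0,"ry":0.082,"rz":0},{"x":-1.5,"y":0,"z":-4.4,"rx":0,"ry":0.082,"rz":0},{"x":-1.1,"y":0,"z":-4.5,"rx":0,"ry":0.082,"rz":0},{"x":-0.7,"y":0,"z":-4.5,"rx":0,"ry":0.082,"rz":0},{"x":-0.4,"y":0,"z":-4.6,"rx":0,"ry":0.082,"rz":0},{"x":0,"y":2,"z":0,"rx":0,"ry":0,"rz":0}]}}

```text
clock: 1.98
position: [0.5766, 0.0562, 0.2203]
ee_rot: [-1.579, -0.014, 0.023]
force: [-0.3, 0.8, -0.1]
width: 0.112
```

```bash
python3 -c "
from h import *
im=arm.get_image('wrist');cv2.imwrite('pics/w1.png',im)
st((-.033,.042),.13)"
```

```text
t 2.02 p [0.5747 0.0586 0.2167] board [-0.0228  0.0308] F [-0.3  1.5 -2.4] w 0.107 yerr->ry -0.024 down [-0.011 -0.008 -1.   ] j [-0.53  0.41  0.46  1.75 -0.2   1.04  0.03]
tool shift cm [-0.95  8.67  1.16]
```

View pics/w1.png

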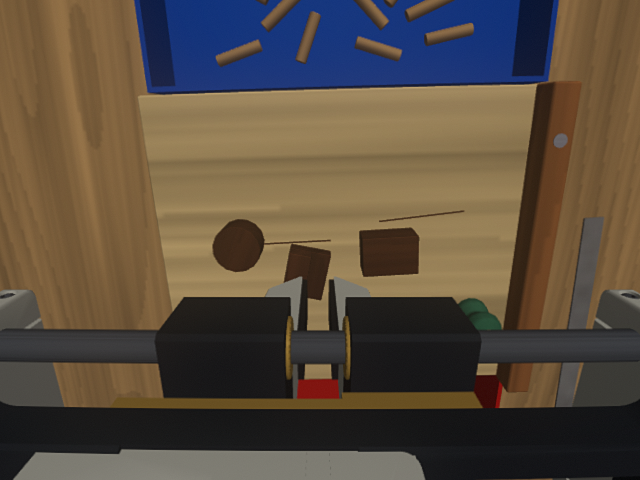

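The wrist view shows the disc at (238,245), the step at (307,272, partly hidden by the fingers) and the block at (390,250). The knob is at right (478,315).

```bash
cat >> h.py <<'E'
def tilt():
    R=Ro.from_rotvec(arm.observe()["ee_rot"]).as_matrix();d=R.T@[0,0,-1];print("rx",d[2].round(3),"rz",(-d[0]).round(3))
def won(uv,z,s):
    p=arm.camera_params("wrist");K=np.array(p["K"])
    q=cv2.undistortPoints(np.array(uv,float).reshape(-1,1,2),K,np.array([p["k1"],0,0,0])).reshape(-1,2)
    T=np.array(p["tool_from_camera"]);R=Ro.from_rotvec(s["ee_rot"]).as_matrix()
    c=R@T[:3,3]+s["position"];d=np.c_[q,np.ones(len(q))]@(R@T[:3,:3]).T
    w=c+d*((z-c[2])/d[:,2])[:,None]; return (E2@(w[:,:2]-C).T).T
E
python3 -c "
from h import *
tilt()
s=dict(arm.observe());s['position']=np.array([.5757,.0574,.2185])
# top-face centres approx / board corners
print('disc,block top',won([(238,240),(389,244)],.089,s).round(3).tolist())
print('step edges top y',won([(297,246),(330,251)],.089,s).round(3).tolist())
print('board corners (-.16,.13),(.14,.13)',won([(140,97),(537,85)],.065,s).round(3).tolist())
"
```

```text
rx 0.008 rz -0.011
disc,block top [[-0.083, 0.021], [0.033, 0.016]]
step edges top y [[-0.038, 0.015], [-0.012, 0.011]]
board corners (-.16,.13),(.14,.13) [[-0.153, 0.128], [0.143, 0.13]]
```

```bash
python3 -c "
from h import *
st((-.030,.048),.091)"
```

```text
t 2.02 p [0.5747 0.0586 0.2167] board [-0.0228  0.0308] F [-0.3  1.5 -2.4] w 0.107 yerr->ry -0.024 down [-0.011 -0.008 -1.   ] j [-0.53  0.41  0.46  1.75 -0.2   1.04  0.03]
tool shift cm [-0.63 12.56  1.8 ]
```

>>> {"op": "move_arm", "data": {"series": [{"x":-0.6,"y":3,"z":1.7,"rx":0.008,"ry":-0.024,"rz":-0.011},{"x":0,"y":3,"z":0,"rx":0,"ry":0,"rz":0},{"x":0,"y":2,"z":0,"rx":0,"ry":0,"rz":0},{"x":0,"y":0,"z":0,"rx":0,"ry":0,"rz":0}]}}

```text
clock: 2.52
position: [0.5665, 0.0782, 0.1338]
ee_rot: [-1.569, -0.041, 0.046]
force: [0.1, 0.3, 0.1]
width: 0.108
```

```bash
python3 -c "
from h import *
st((-.030,.048),.091);tilt()"
```

```text
t 2.52 p [0.5665 0.0782 0.1338] board [-0.0299  0.0507] F [0.1 0.3 0.1] w 0.108 yerr->ry 0.005 down [-0.003  0.001 -1.   ] j [-0.52  0.49  0.41  1.86 -0.25  0.85  0.07]
tool shift cm [ 0.01  4.28 -0.28]
rx -0.001 rz -0.003
```

>>> {"op": "move_arm", "data": {"series": [{"x":0,"y":2.5,"z":0,"rx":0,"ry":0.005,"rz":0},{"x":0,"y":1.7,"z":0,"rx":0,"ry":0,"rz":-0.003},{"x":0,"y":0,"z":0,"rx":0,"ry":0,"rz":0},{"x":0,"y":0,"z":-1,"rx":0,"ry":0,"rz":0},{"x":0,"y":0,"z":-1,"rx":0,"ry":0,"rz":0},{"x":0,"y":0,"z":-1,"rx":0,"ry":0,"rz":0},{"x":0,"y":0,"z":-1,"rx":0,"ry":0,"rz":0},{"x":0,"y":0,"z":-1,"rx":0,"ry":0,"rz":0}]}}

```text
clock: 3.52
position: [0.5727, 0.0266, 0.0969]
ee_rot: [-1.567, -0.047, 0.036]
force: [-0.2, 0.4, 0.2]
width: 0.109
```

```bash
python3 -c "
from h import *
st((-.030,-.145),.091);tilt()
cv2.imwrite('pics/w2.png',arm.get_image('wrist'))
cv2.imwrite('pics/t2.png',cv2.resize(arm.get_image('top')[145:300,195:425],None,fx=3.4,fy=3.4))"
```

```text
t 3.52 p [0.5727 0.0266 0.0969] board [-0.0264 -0.001 ] F [-0.2  0.4  0.2] w 0.109 yerr->ry 0.002 down [ 0.007  0.003 -1.   ] j [-0.41  0.53  0.39  1.89 -0.29  0.76  0.19]
tool shift cm [ -0.39   0.54 -14.4 ]
rx -0.003 rz 0.007
```

View pics/w2.png

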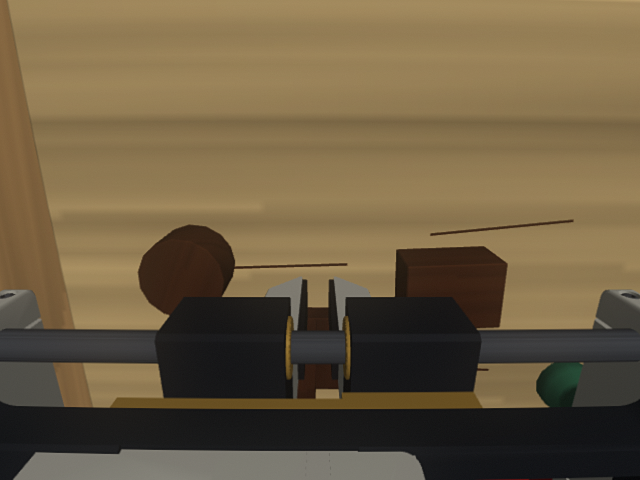

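View pics/t2.png

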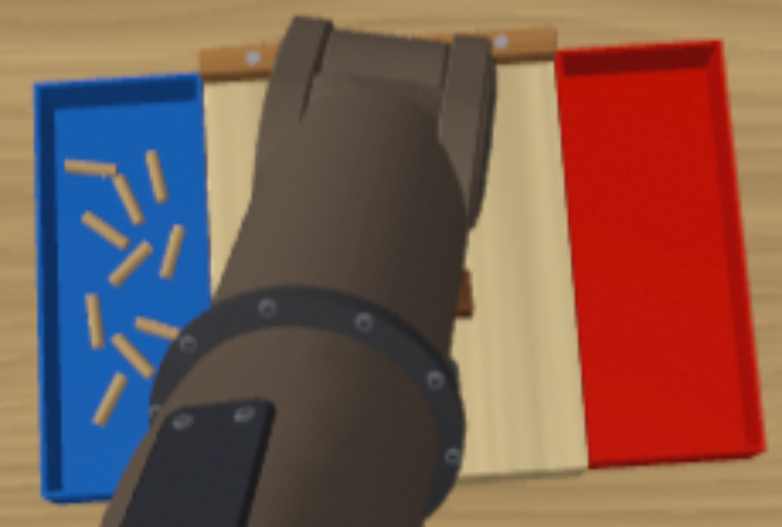

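```bash
python3 -c "
from h import *
s=arm.observe()
for z in (.089,.077): print(won([(320,308),(320,388),(318,300)],z,s).round(3).tolist())
T=np.array(arm.camera_params('wrist')['tool_from_camera'])
K=np.array(arm.camera_params('wrist')['K'])
for q in [(0,.019,.0095),(0,.019,-.0095),(.005,.019,.0095),(.005,0,.0095),(.024,.019,.0095)]:
    c=T[:3,:3].T@(np.array(q)-T[:3,3]);print(q,(K@c/c[2])[:2].round(0))
im=cv2.imread('pics/w2.png');cv2.imwrite('pics/w2z.png',cv2.resize(im[260:420,240:400],None,fx=3.7,fy=3.7))
"
```

```text
[[-0.024, -0.003], [-0.024, -0.046], [-0.024, 0.001]]
[[-0.023, -0.009], [-0.023, -0.056], [-0.024, -0.005]]
(0, 0.019, 0.0095) [314. 277.]
(0, 0.019, -0.0095) [314. 313.]
(0.005, 0.019, 0.0095) [325. 277.]
(0.005, 0, 0.0095) [325. 295.]
(0.024, 0.019, 0.0095) [365. 277.]
```

View pics/w2z.png

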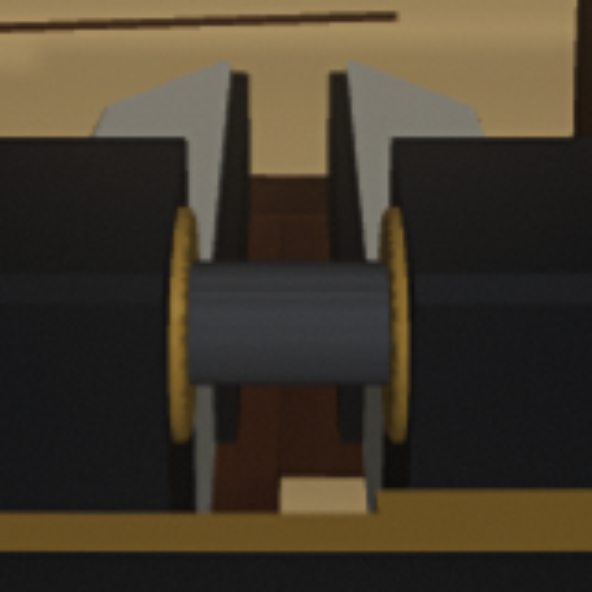

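The wrist view shows the step's rear face just ahead of the fingertips (row 307–318), only 12 mm high on one side. My tips ride about 13 mm above the board, so I'll back off, go lower and push again.

>>> {"op": "move_arm", "data": {"series": [{"x":-0.3,"y":0,"z":1.5,"rx":0,"ry":0,"rz":0.007},{"x":0,"y":0.5,"z":0,"rx":0,"ry":0,"rz":0},{"x":0,"y":0.2,"z":0,"rx":0,"ry":0,"rz":0},{"x":0,"y":0,"z":0,"rx":0,"ry":0,"rz":0}]}}

```text
clock: 4.12
position: [0.5682, 0.0436, 0.0889]
ee_rot: [-1.567, -0.041, 0.043]
force: [0.4, -0.3, 0.9]
width: 0.109
```

```bash
python3 -c "
from h import *
st((-.030,-.145),.091);tilt()
im=arm.get_image('wrist');cv2.imwrite('pics/w3.png',im[200:480])"
```

```text
t 4.12 p [0.5682 0.0436 0.0889] board [-0.03    0.0161] F [ 0.4 -0.3  0.9] w 0.109 yerr->ry 0.003 down [-0.002  0.003 -1.   ] j [-0.44  0.54  0.38  1.9  -0.29  0.75  0.16]
tool shift cm [ -0.05  -0.26 -16.11]
rx -0.003 rz -0.002
```

View pics/w3.png

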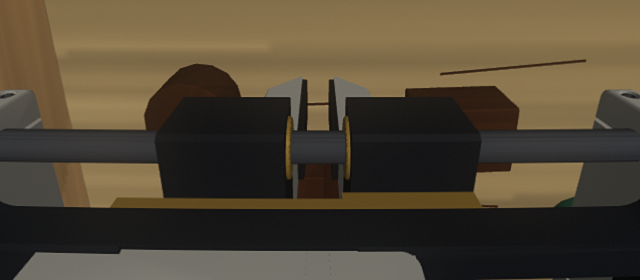

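>>> {"op": "move_arm", "data": {"series": [{"x":0,"y":0,"z":-1.2,"rx":0,"ry":0,"rz":0},{"x":-0.05,"y":0,"z":-1.2,"rx":0,"ry":0,"rz":0},{"x":-0.05,"y":0,"z":-1.2,"rx":0,"ry":0,"rz":0},{"x":-0.05,"y":0,"z":-1.2,"rx":0,"ry":0,"rz":0},{"x":-0.05,"y":0,"z":-1.2,"rx":0,"ry":0,"rz":0},{"x":-0.05,"y":0,"z":-1.2,"rx":0,"ry":0,"rz":0},{"x":-0.05,"y":0,"z":-1.2,"rx":0,"ry":0,"rz":0}]}}

```text
clock: 5.05
position: [0.5699, -0.0476, 0.0891]
ee_rot: [-1.568, -0.04, 0.042]
force: [0.5, 0.7, 1.1]
width: 0.107
```

```bash
python3 -c "
from h import *
st((-.030,-.145),.09);tilt()
im=arm.get_image('wrist');cv2.imwrite('pics/w4.png',im[200:480])
cv2.imwrite('pics/s4.png',arm.get_image('side'))"
```

```text
t 5.05 p [ 0.5699 -0.0476  0.0891] board [-0.0329 -0.0751] F [0.5 0.7 1.1] w 0.107 yerr->ry 0.001 down [-0.001  0.003 -1.   ] j [-0.28  0.55  0.38  1.89 -0.29  0.76  0.32]
tool shift cm [ 0.29 -0.11 -6.99]
rx -0.003 rz -0.001
```

View pics/s4.png

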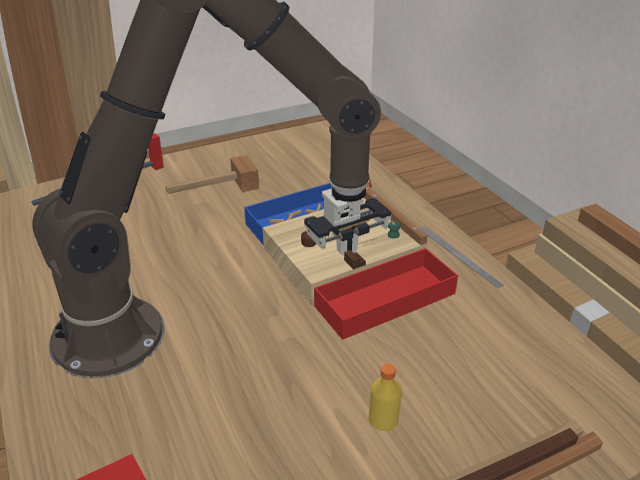

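View pics/w4.png

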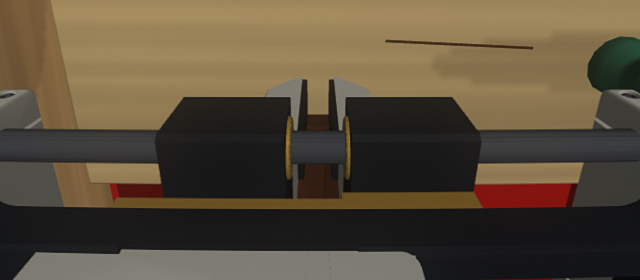

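>>> {"op": "move_arm", "data": {"series": [{"x":0.1,"y":0,"z":-1.2,"rx":0,"ry":0,"rz":0},{"x":0,"y":0,"z":-1.2,"rx":0,"ry":0,"rz":0},{"x":0,"y":0,"z":-1.2,"rx":0,"ry":0,"rz":0},{"x":0,"y":0,"z":-1.2,"rx":0,"ry":0,"rz":0},{"x":0,"y":0,"z":-1.2,"rx":0,"ry":0,"rz":0},{"x":0,"y":0,"z":-1.2,"rx":0,"ry":0,"rz":0},{"x":0,"y":0,"z":-1.0,"rx":0,"ry":0,"rz":0},{"x":0,"y":0,"z":0,"rx":0,"ry":0,"rz":0}]}}

```text
clock: 6.15
position: [0.5754, -0.1366, 0.0889]
ee_rot: [-1.569, -0.039, 0.04]
force: [0.6, -0.0, -0.5]
width: 0.106
```

```bash
python3 -c "
from h import *
st((.033,.05),.15);tilt()
cv2.imwrite('pics/s5.png',cv2.resize(arm.get_image('side')[150:350,220:480],None,fx=3,fy=3))"
```

```text
t 6.15 p [ 0.5754 -0.1366  0.0889] board [-0.032  -0.1641] F [ 0.6 -0.  -0.5] w 0.106 yerr->ry -0.001 down [-0.001  0.002 -1.   ] j [-0.12  0.57  0.38  1.84 -0.29  0.78  0.46]
tool shift cm [ 6.47 -6.08 21.43]
rx -0.002 rz -0.001
```

View pics/s5.png

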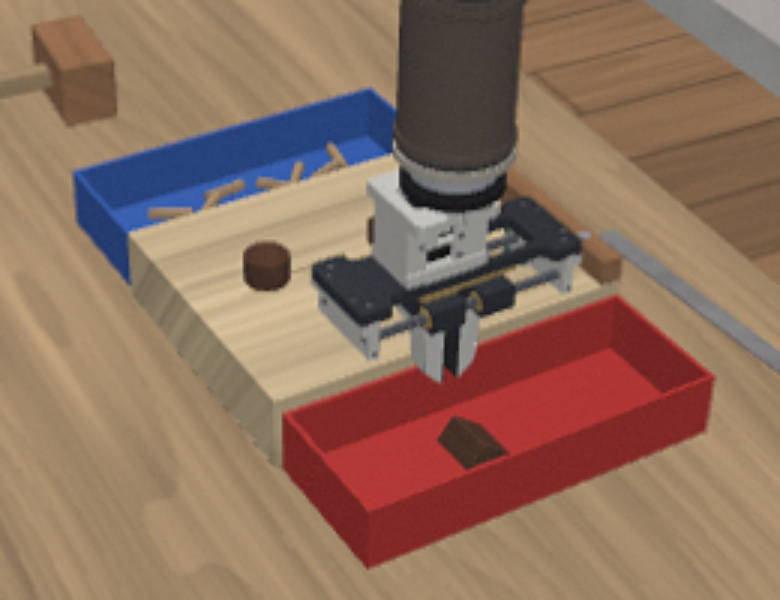

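The side view shows the step lying in the red tray (zoom px 470,443). Next is the block.

>>> {"op": "move_arm", "data": {"series": [{"x":0,"y":-4,"z":0,"rx":0,"ry":0,"rz":0},{"x":0,"y":-2.5,"z":2,"rx":0,"ry":0,"rz":0},{"x":1.6,"y":0,"z":5,"rx":0,"ry":0,"rz":0},{"x":1.6,"y":0,"z":5,"rx":0,"ry":0,"rz":0},{"x":1.6,"y":0,"z":5,"rx":0,"ry":0,"rz":0},{"x":1.6,"y":0,"z":4.5,"rx":0,"ry":0,"rz":0},{"x":0,"y":0,"z":0,"rx":0,"ry":0,"rz":0}]}}

```text
clock: 7.08
position: [0.6293, 0.094, 0.1563]
ee_rot: [-1.565, -0.042, 0.044]
force: [-0.2, -0.2, 0.0]
width: 0.108
```

```bash
python3 -c "
from h import *
st((.033,.055),.089);tilt();s=arm.observe()
im=arm.get_image('wrist');cv2.imwrite('pics/w6.png',im)"
```

```text
t 7.08 p [0.6293 0.094  0.1563] board [0.0336 0.0634] F [-0.2 -0.2  0. ] w 0.108 yerr->ry 0.004 down [-0.001  0.006 -1.   ] j [-0.49  0.55  0.4   1.67 -0.25  0.97  0.05]
tool shift cm [-0.05  6.73 -0.88]
rx -0.006 rz -0.001
```

View pics/w6.png

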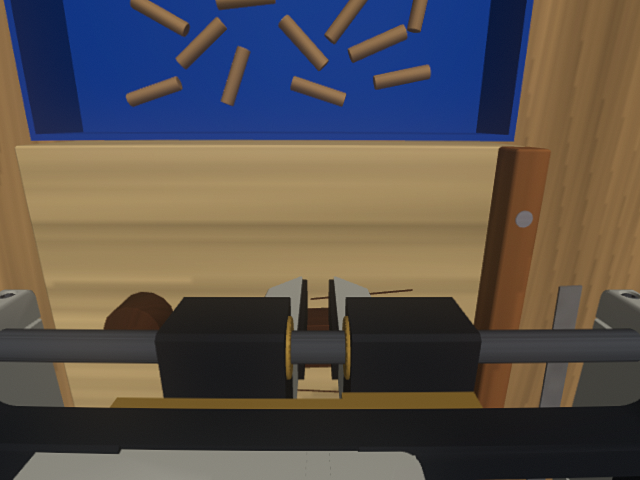

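>>> {"op": "move_arm", "data": {"series": [{"x":0,"y":2.5,"z":0,"rx":-0.006,"ry":0.004,"rz":0},{"x":0,"y":2.5,"z":0,"rx":0,"ry":0,"rz":0},{"x":0,"y":1.5,"z":0,"rx":0,"ry":0,"rz":0},{"x":0,"y":0,"z":0,"rx":0,"ry":0,"rz":0},{"x":0,"y":0,"z":0,"rx":0,"ry":0,"rz":0}]}}

```text
clock: 7.75
position: [0.6286, 0.0865, 0.0913]
ee_rot: [-1.574, -0.034, 0.034]
force: [0.5, 0.1, 0.1]
width: 0.109
```

```bash
python3 -c "
from h import *
st((.033,-.155),.09);tilt();s=arm.observe()
print(s['dq'].round(3))"
```

```text
t 7.75 p [0.6286 0.0865 0.0913] board [0.0325 0.056 ] F [0.5 0.1 0.1] w 0.109 yerr->ry -0.008 down [ 0.    -0.004 -1.   ] j [-0.47  0.62  0.37  1.73 -0.28  0.84  0.07]
tool shift cm [  0.21   0.21 -21.09]
rx 0.004 rz 0.0
[ 0.003  0.002  0.003  0.005 -0.001  0.001  0.002]
```

>>> {"op": "move_arm", "data": {"series": [{"x":0,"y":0.1,"z":-1.2,"rx":0.004,"ry":-0.008,"rz":0},{"x":0,"y":0,"z":-1.2,"rx":0,"ry":0,"rz":0},{"x":0,"y":0,"z":-1.2,"rx":0,"ry":0,"rz":0},{"x":0,"y":0,"z":-1.2,"rx":0,"ry":0,"rz":0},{"x":0,"y":0,"z":-1.2,"rx":0,"ry":0,"rz":0},{"x":0,"y":0,"z":-1.2,"rx":0,"ry":0,"rz":0},{"x":0,"y":0,"z":-1.2,"rx":0,"ry":0,"rz":0},{"x":0,"y":0,"z":-1.2,"rx":0,"ry":0,"rz":0}]}}

```text
clock: 8.75
position: [0.6349, -0.0167, 0.0924]
ee_rot: [-1.57, -0.043, 0.038]
force: [-0.4, -0.0, -0.2]
width: 0.11
```

```bash
python3 -c "
from h import *
st((.033,-.155),.09);tilt()
cv2.imwrite('pics/w7.png',arm.get_image('wrist')[200:])
cv2.imwrite('pics/s7.png',cv2.resize(arm.get_image('side')[150:350,220:480],None,fx=3,fy=3))"
```

```text
t 8.75 p [ 0.6349 -0.0167  0.0924] board [ 0.0335 -0.0475] F [-0.4 -0.  -0.2] w 0.11 yerr->ry 0.0 down [ 0.003  0.001 -1.   ] j [-0.3   0.62  0.36  1.73 -0.28  0.84  0.25]
tool shift cm [ -0.06   0.23 -10.75]
rx -0.001 rz 0.003
```

View pics/s7.png

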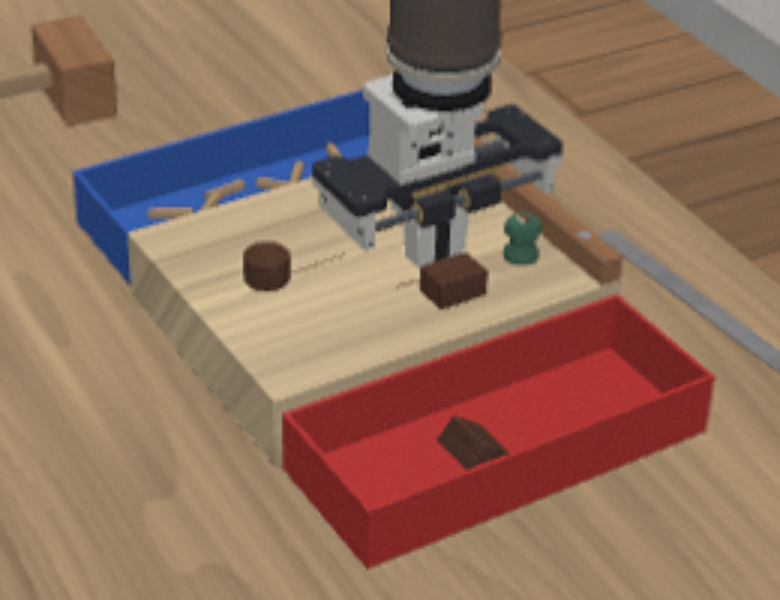

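View pics/w7.png

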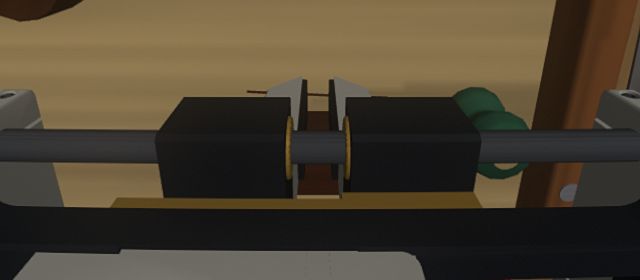

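The block is squarely ahead of the fingers and clear of the knob, so I carry on.

>>> {"op": "move_arm", "data": {"series": [{"x":-0.1,"y":0.1,"z":-1.2,"rx":0,"ry":0,"rz":0.003},{"x":-0.05,"y":0.05,"z":-1.2,"rx":0,"ry":0,"rz":0},{"x":0,"y":0,"z":-1.2,"rx":0,"ry":0,"rz":0},{"x":0,"y":0,"z":-1.2,"rx":0,"ry":0,"rz":0},{"x":0,"y":0,"z":-1.2,"rx":0,"ry":0,"rz":0},{"x":0,"y":0,"z":-1.2,"rx":0,"ry":0,"rz":0},{"x":0,"y":0,"z":-1.2,"rx":0,"ry":0,"rz":0},{"x":0,"y":0,"z":-1.2,"rx":0,"ry":0,"rz":0},{"x":0,"y":0,"z":-1.2,"rx":0,"ry":0,"rz":0},{"x":0,"y":0,"z":0,"rx":0,"ry":0,"rz":0}]}}

```text
clock: 10.1
position: [0.6389, -0.1341, 0.0908]
ee_rot: [-1.571, -0.038, 0.038]
force: [0.1, 0.7, -0.1]
width: 0.109
```

```bash
python3 -c "
from h import *
st((-.087,.065),.15);tilt()
cv2.imwrite('pics/s8.png',cv2.resize(arm.get_image('side')[150:350,220:480],None,fx=3,fy=3))"
```

```text
t 10.1 p [ 0.6389 -0.1341  0.0908] board [ 0.0316 -0.1649] F [ 0.1  0.7 -0.1] w 0.109 yerr->ry -0.002 down [ 0.    -0.001 -1.   ] j [-0.11  0.65  0.36  1.68 -0.28  0.86  0.42]
tool shift cm [-11.91  -5.94  22.96]
rx 0.001 rz 0.0
```

View pics/s8.png

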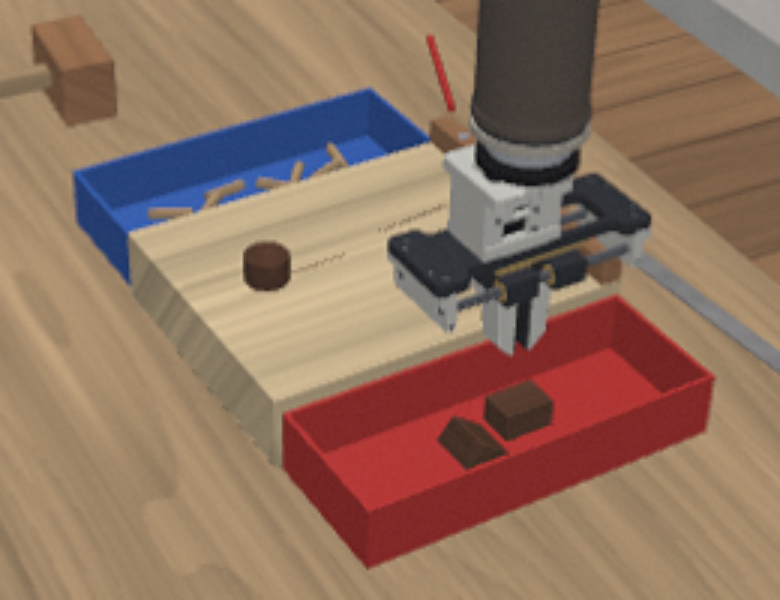

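The block is in the tray beside the step (zoom px 519,408). Now the disc.

>>> {"op": "move_arm", "data": {"series": [{"x":0,"y":-4,"z":0,"rx":0,"ry":0,"rz":0},{"x":0,"y":-2.5,"z":1,"rx":0,"ry":0,"rz":0},{"x":-2.4,"y":0,"z":4.5,"rx":0,"ry":0,"rz":0},{"x":-2.4,"y":0,"z":4.5,"rx":0,"ry":0,"rz":0},{"x":-2.4,"y":0,"z":4.5,"rx":0,"ry":0,"rz":0},{"x":-2.4,"y":0,"z":4.5,"rx":0,"ry":0,"rz":0},{"x":-2.2,"y":0,"z":4,"rx":0,"ry":0,"rz":0},{"x":0,"y":0,"z":0,"rx":0,"ry":0,"rz":0}]}}

```text
clock: 11.15
position: [0.5049, 0.1035, 0.1577]
ee_rot: [-1.566, -0.046, 0.045]
force: [-0.2, -0.8, 0.3]
width: 0.113
```

```bash
python3 -c "
from h import *
st((-.086,.065),.089);tilt()
cv2.imwrite('pics/w9.png',arm.get_image('wrist'))"
```

```text
t 11.15 p [0.5049 0.1035 0.1577] board [-0.0902  0.0792] F [-0.2 -0.8  0.3] w 0.113 yerr->ry 0.007 down [ 0.     0.004 -1.   ] j [-0.59  0.36  0.38  1.97 -0.18  0.84 -0.06]
tool shift cm [ 0.41  6.86 -1.45]
rx -0.004 rz 0.001
```

View pics/w9.png

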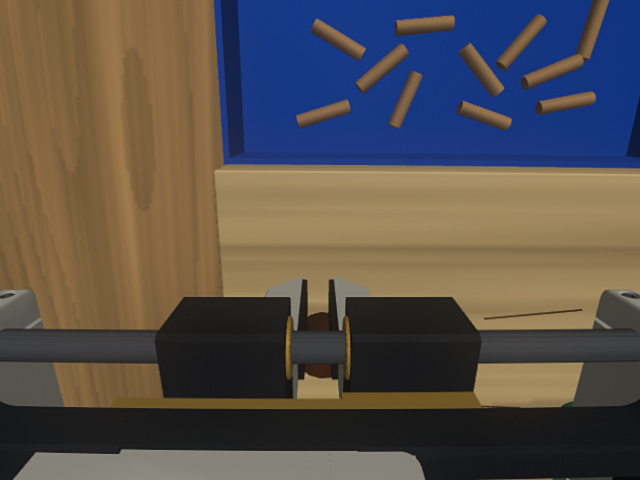

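>>> {"op": "move_arm", "data": {"series": [{"x":0.4,"y":2.5,"z":-0.5,"rx":-0.004,"ry":0.004,"rz":0},{"x":0,"y":2.5,"z":0,"rx":0,"ry":0,"rz":0},{"x":0,"y":1.5,"z":0,"rx":0,"ry":0,"rz":0},{"x":0,"y":0,"z":0,"rx":0,"ry":0,"rz":0},{"x":0,"y":0,"z":0,"rx":0,"ry":0,"rz":0}]}}

```text
clock: 11.82
position: [0.514, 0.0941, 0.0927]
ee_rot: [-1.572, -0.043, 0.033]
force: [-0.7, -0.9, 0.5]
width: 0.108
```

```bash
python3 -c "
from h import *
st((-.086,-.16),.09);tilt()
cv2.imwrite('pics/w10.png',arm.get_image('wrist')[200:])"
```

```text
t 11.82 p [0.514  0.0941 0.0927] board [-0.0816  0.0693] F [-0.7 -0.9  0.5] w 0.108 yerr->ry -0.003 down [ 0.006 -0.001 -1.   ] j [-0.54  0.47  0.35  2.02 -0.24  0.69  0.  ]
tool shift cm [ -0.39   0.3  -22.93]
rx 0.001 rz 0.006
```

View pics/w10.png

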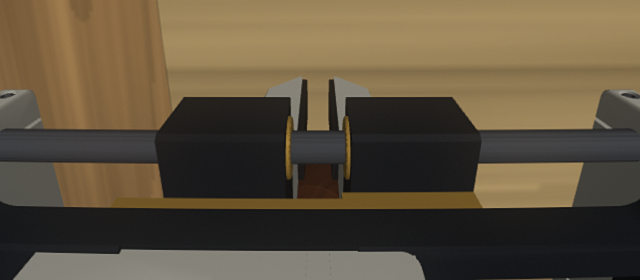

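>>> {"op": "move_arm", "data": {"series": [{"x":-0.3,"y":0.2,"z":-1.2,"rx":0,"ry":0,"rz":0.006},{"x":0,"y":0,"z":-1.2,"rx":0,"ry":0,"rz":0},{"x":0,"y":0,"z":-1.2,"rx":0,"ry":0,"rz":0},{"x":0,"y":0,"z":-1.2,"rx":0,"ry":0,"rz":0},{"x":0,"y":0,"z":-1.2,"rx":0,"ry":0,"rz":0},{"x":0,"y":0,"z":-1.2,"rx":0,"ry":0,"rz":0},{"x":0,"y":0,"z":-1.2,"rx":0,"ry":0,"rz":0},{"x":0,"y":0,"z":-1.2,"rx":0,"ry":0,"rz":0}]}}

```text
clock: 12.88
position: [0.5166, -0.0089, 0.0923]
ee_rot: [-1.571, -0.04, 0.036]
force: [-0.7, -0.2, 0.2]
width: 0.106
```

```bash
python3 -c "
from h import *
st((-.086,-.16),.09);tilt()
cv2.imwrite('pics/s11.png',cv2.resize(arm.get_image('side')[150:350,220:480],None,fx=3,fy=3))"
```

```text
t 12.88 p [ 0.5166 -0.0089  0.0923] board [-0.0843 -0.0336] F [-0.7 -0.2  0.2] w 0.106 yerr->ry -0.003 down [ 0.003 -0.001 -1.   ] j [-0.34  0.46  0.35  2.03 -0.24  0.69  0.2 ]
tool shift cm [ -0.14   0.24 -12.64]
rx 0.001 rz 0.003
```

View pics/s11.png

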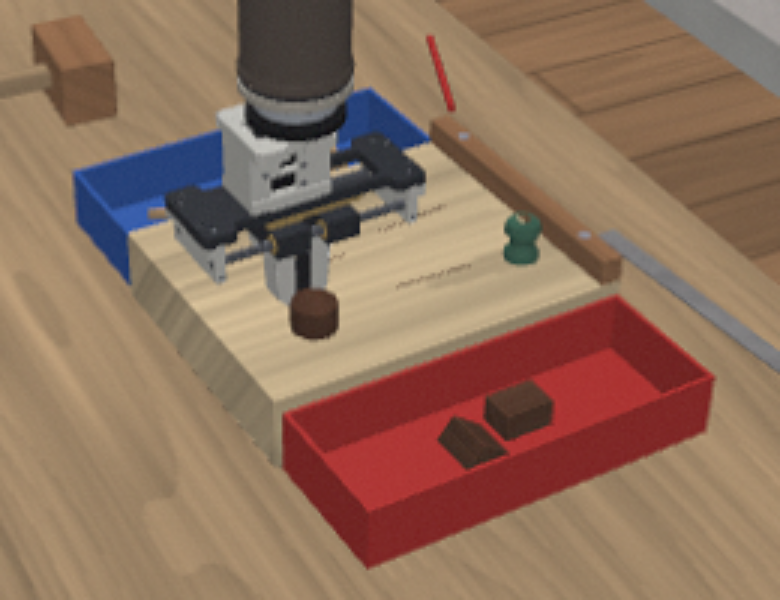

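>>> {"op": "move_arm", "data": {"series": [{"x":0.1,"y":0.1,"z":-1.2,"rx":0,"ry":0,"rz":0},{"x":0,"y":0.05,"z":-1.2,"rx":0,"ry":0,"rz":0},{"x":0,"y":0,"z":-1.2,"rx":0,"ry":0,"rz":0},{"x":0,"y":0,"z":-1.2,"rx":0,"ry":0,"rz":0},{"x":0,"y":0,"z":-1.2,"rx":0,"ry":0,"rz":0},{"x":0,"y":0,"z":-1.2,"rx":0,"ry":0,"rz":0},{"x":0,"y":0,"z":-1.2,"rx":0,"ry":0,"rz":0},{"x":0,"y":0,"z":-1.2,"rx":0,"ry":0,"rz":0},{"x":0,"y":0,"z":-1.2,"rx":0,"ry":0,"rz":0},{"x":0,"y":0,"z":-1.2,"rx":0,"ry":0,"rz":0},{"x":0,"y":0,"z":-1.0,"rx":0,"ry":0,"rz":0},{"x":0,"y":0,"z":0,"rx":0,"ry":0,"rz":0}]}}

```text
clock: 14.42
position: [0.5242, -0.1505, 0.091]
ee_rot: [-1.573, -0.038, 0.033]
force: [0.3, 0.7, -0.0]
width: 0.109
```

```bash
python3 -c "
from h import *
st((-.086,-.16),.09);tilt()
cv2.imwrite('pics/s12.png',cv2.resize(arm.get_image('side')[150:350,220:480],None,fx=3,fy=3))"
```

```text
t 14.43 p [ 0.5242 -0.1505  0.091 ] board [-0.0839 -0.1754] F [ 0.3  0.7 -0. ] w 0.109 yerr->ry -0.005 down [ 0.003 -0.002 -1.   ] j [-0.07  0.5   0.34  1.96 -0.25  0.72  0.47]
tool shift cm [-0.22  0.1   1.54]
rx 0.002 rz 0.003
```

View pics/s12.png

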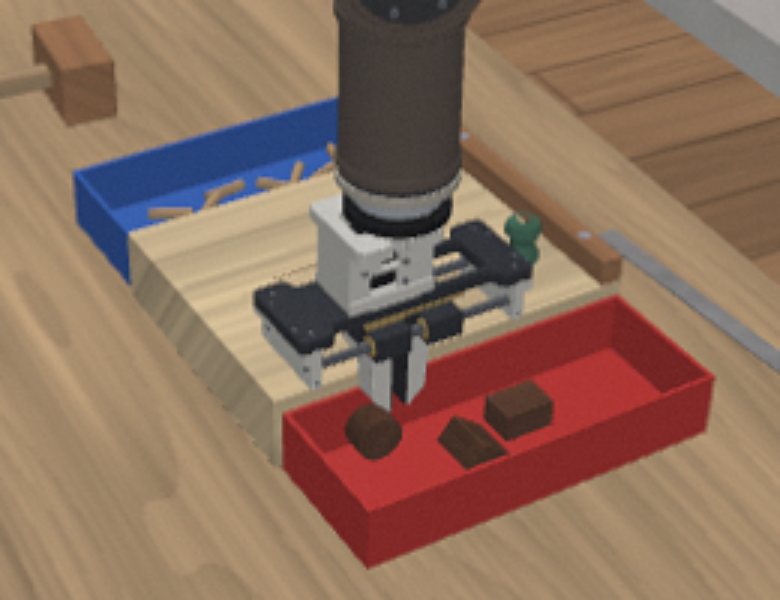

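The disc is in the tray, standing tilted at zoom px (374,430). I'll lift clear and check that it has come to rest.

>>> {"op": "move_arm", "data": {"series": [{"x":0,"y":-5,"z":0,"rx":0,"ry":0,"rz":0},{"x":0,"y":-5,"z":0,"rx":0,"ry":0,"rz":0},{"x":0,"y":-3,"z":4,"rx":0,"ry":0,"rz":0},{"x":0,"y":0,"z":5,"rx":0,"ry":0,"rz":0},{"x":0,"y":0,"z":5,"rx":0,"ry":0,"rz":0},{"x":0,"y":0,"z":5,"rx":0,"ry":0,"rz":0},{"x":0,"y":0,"z":5,"rx":0,"ry":0,"rz":0},{"x":0,"y":0,"z":5,"rx":0,"ry":0,"rz":0},{"x":0,"y":0,"z":0,"rx":0,"ry":0,"rz":0},{"x":0,"y":0,"z":0,"rx":0,"ry":0,"rz":0}]}}

```text
clock: 15.72
position: [0.5078, 0.155, 0.2252]
ee_rot: [-1.568, -0.045, 0.04]
force: [0.7, -0.5, -0.3]
width: 0.106
```

```bash
python3 -c "
from h import *
st()
a=arm.get_image('side')
for i in range(4): b=arm.get_image('side')
print('diff tray',np.abs(a.astype(int)-b)[240:340,310:460].max(), np.abs(cv2.GaussianBlur(a,(5,5),0).astype(int)-cv2.GaussianBlur(b,(5,5),0))[240:340,310:460].max())
im=cv2.imread('pics/side0.png');print('knob/bottle diff',[np.abs(cv2.GaussianBlur(im,(5,5),0).astype(int)-cv2.GaussianBlur(b,(5,5),0))[y0:y1,x0:x1].max() for x0,x1,y0,y1 in [(385,405,215,242),(365,405,360,435),(165,262,150,195)]])
cv2.imwrite('pics/s13.png',cv2.resize(b[150:350,220:480],None,fx=3,fy=3))
t=arm.get_image('top');cv2.imwrite('pics/t13.png',cv2.resize(t[145:300,195:425],None,fx=3.4,fy=3.4))"
```

```text
t 15.72 p [0.5078 0.155  0.2252] board [-0.0847  0.1305] F [ 0.7 -0.5 -0.3] w 0.106 yerr->ry 0.003 down [ 0.003  0.002 -1.   ] j [-0.63  0.3   0.3   1.85 -0.11  1.   -0.23]
diff tray 15 3
knob/bottle diff [np.int64(6), np.int64(6), np.int64(48)]
```

View pics/s13.png

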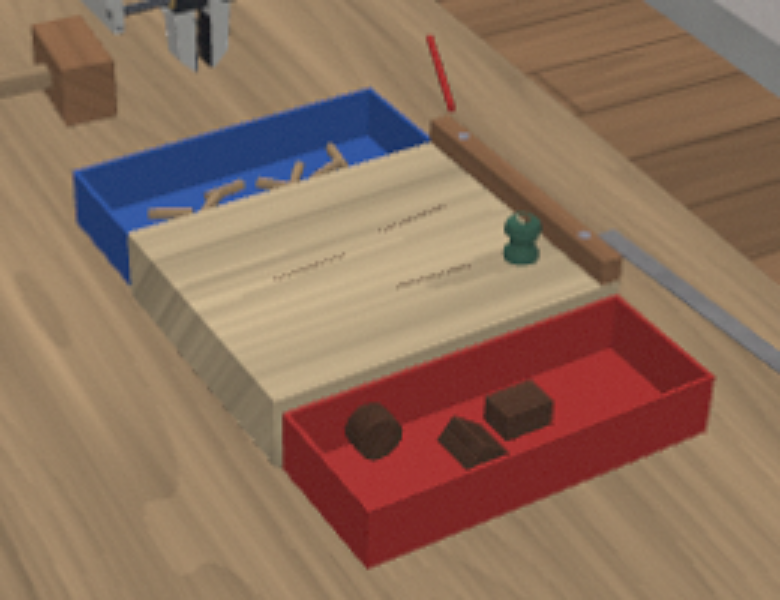

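View pics/t13.png

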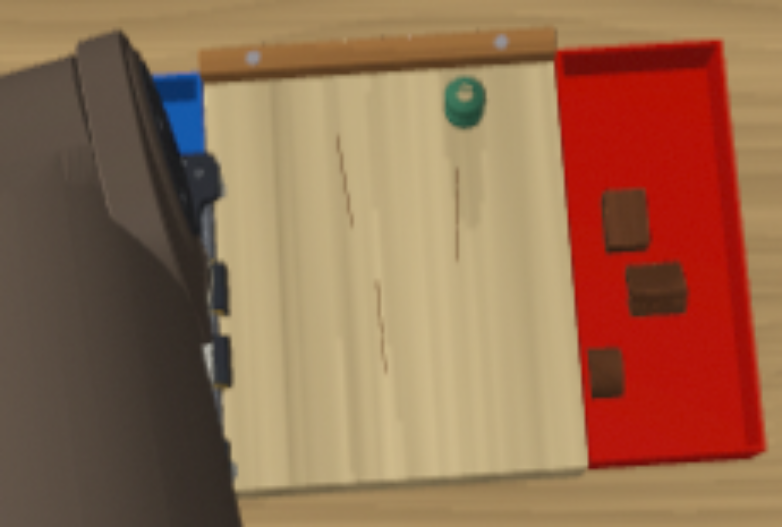

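>>> {"op": "move_arm", "data": {"series": [{"x":0,"y":0,"z":0,"rx":0,"ry":0,"rz":0},{"x":0,"y":0,"z":0,"rx":0,"ry":0,"rz":0},{"x":0,"y":0,"z":0,"rx":0,"ry":0,"rz":0},{"x":0,"y":0,"z":0,"rx":0,"ry":0,"rz":0},{"x":0,"y":0,"z":0,"rx":0,"ry":0,"rz":0},{"x":0,"y":0,"z":0,"rx":0,"ry":0,"rz":0},{"x":0,"y":0,"z":0,"rx":0,"ry":0,"rz":0},{"x":0,"y":0,"z":0,"rx":0,"ry":0,"rz":0}]}}

```text
clock: 17.02
position: [0.5085, 0.1529, 0.2255]
ee_rot: [-1.568, -0.041, 0.036]
force: [-0.3, 0.7, -0.5]
width: 0.114
```

```bash
python3 -c "
from h import *
b=arm.get_image('side');im=cv2.imread('pics/side0.png');G=lambda a:cv2.GaussianBlur(a,(5,5),0).astype(int)
z=cv2.resize(b[150:350,220:480],None,fx=3,fy=3);o=cv2.imread('pics/s13.png')
print('tray change over 1s',np.abs(G(z)-G(o))[290:570,280:720].max(),'mallet',np.abs(G(im)-G(b))[150:195,165:245].max())
t=arm.get_image('top')
uv=[(195+625/3.4,145+220/3.4),(195+657/3.4,145+288/3.4),(195+605/3.4,145+373/3.4)]
w=onz('top',uv,.025)[:,:2];print('tray frame xy',((E2@(w-C).T).T+[0,.195]).round(3).tolist())
st()"
```

```text
tray change over 1s 9 mallet 6
tray frame xy [[0.029, 0.017], [-0.025, -0.002], [-0.086, 0.042]]
t 17.12 p [0.5085 0.1529 0.2255] board [-0.084   0.1283] F [-0.9 -0.   0. ] w 0.107 yerr->ry -0.002 down [ 0.004  0.002 -1.   ] j [-0.63  0.3   0.3   1.85 -0.11  1.   -0.23]
```

All three offcuts are still and well inside the tray. The knob, bottle and mallet haven't moved, and the arm is clear.

```bash
python3 -c "
from cell import arm
print(arm.sign_off())"
```

```text
the job is handed in; nothing more can be done
None
```

I swept the step, the block and the disc one at a time over the board's -y edge into the red tray, with the fingers nearly shut. I then lifted clear and handed the job in at about 17 s; no verdict was reported.

- **Offcuts:** the last pictures show all three in the tray, at about (0.029, 0.017) for the block, (-0.025, -0.002) for the step and (-0.086, 0.042) m for the disc in the tray frame. They showed no movement over a 1 s wait. The disc rests on its rim near the board-side wall rather than flat.
- **Knob, bottle and mallet:** the side pictures show them unchanged from the start. My first mallet check showed a difference because the gripper was in that part of the picture; with that part left out it showed no change.
- **Mid-task fix:** on the step I first pushed with the fingertips about 13 mm above the board, too high for its 12 mm base, so I backed off, lowered them and pushed again.
- **Forces:** the force readings, taken only at the end of each move, stayed under about 3 N. I could not read the force between the fingers and the offcuts directly.

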